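# Lock a salad spinner's pump knob down for storage

## Task

The salad is done: make the salad spinner flat for the cupboard. Push its pump knob all the way down into the lid and, while you keep it down, slide the storage catch fully in towards the knob so that it stays trapped when you let go. Feel for the stop and do not lean on the thin plastic, leave the spinner where it stands, and do not disturb the other things on the worktop.

Things in the scene. Friction and masses are not known exactly. Their poses are not given: they have to be found in the camera images.
- spinner: Collapsible salad spinner standing loose on the worktop: pleated grey-green silicone bowl with rubber foot, white plastic lid, 268 mm across, about 2 kg. Origin: centre of the underside, z up, on the knob's axis. Its x axis points from the knob to the storage catch; on the other side (-x) is only the round brake button, not needed here.
- hub_top (a point): Centre of the lid's raised flat hub (76 mm radius), at its top face, 144.5 mm above the worktop at first; axes as the spinner's. The bowl's pleated wall is soft: under the hand the lid and all it carries sink (from about 1 N, 1 mm per 1.1 N) until the lid lands firmly on the basket inside, 1 to 9 mm down: how far differs each time, cannot be seen beforehand, and must be felt.
- knob_top (a point): Centre of the flat round top of the grey pump knob, mid-hub; axes as the spinner's. The knob is a piston of 54 mm diameter with a cap of 34 mm diameter, 10 mm high, on it, so a 10 mm wide ledge runs round the cap. Knob up: its top is 36 mm above the hub's top. Fully down: 8 mm above, and the ledge 2 mm below the hub's top.
- pump_knob (a joint): How far the knob is pressed into the lid, m: 0 up, 0.028 fully down on its stop. A spring pushes it up with 5.4 N at the top and 13.8 N at the bottom; when it has landed on its stop and the lid on the basket, the push rises steeply.
- catch_top (a point): Centre of the top of the storage catch's thumb piece; axes as the spinner's. The catch is grey plastic: a tongue 22 mm wide, 4 mm thick, sliding on the hub between two 6 mm high white guides, and an upright thumb piece 24 mm wide, 9 mm thick along the slide, its top 20 mm above the hub's top and, when out, 44.5 mm from the knob's axis. It slides straight towards that axis (spinner -x).
- lock_catch (a joint): How far the catch is slid in, m: 0 out, 0.0125 fully in, its tongue then over the knob's ledge. It moves with about 2 N and stays where it is left. Unless the knob is pressed beyond 0.026 the tongue butts against the knob's side and stops at about 0.004. Trapped, the released knob rises about 2 mm, up to the tongue.
- mug: White mug, 82 mm diameter, 95 mm high; origin centre of its underside.
- pepper_mill: Dark wooden pepper mill, 56 mm diameter, 188 mm high; origin centre of its underside.
- jar: Amber glass jar with a steel cap, 72 mm diameter, 110 mm high; origin centre of its underside.
- flask: Pale yellow drinks flask with a carrying loop, 74 mm diameter, 200 mm high; origin centre of its underside.
- chopping_board: Wooden board 240 x 170 x 16 mm, with a tomato and a lime on it; origin centre of its underside.
- tomato: Tomato, 68 mm wide, 50 mm high, on the board.
- lime: Lime, 54 mm wide, 49 mm high, on the board.
- salad_spoon: Wooden spoon lying on the worktop.

How it is judged:
At the end, for the whole second after the job is handed in: The knob stays trapped at least 23 mm down with the catch at least 10 mm in, the hand off; the spinner stands upright (within 0.05 rad), at rest, within 30 mm of where it stood (value of joint pump_knob above 0.023 m and value of joint lock_catch above 0.01 m and velocity of joint pump_knob below 0.01 m/s and angle between spinner's own z axis and vertical below 0.05 rad and linear speed of spinner below 0.02 m/s and distance of spinner from where it was at the start of the episode below 0.03 m); the robot touches nothing.
It fails at once if the plastic is forced: more than 40 N between the hand and the spinner (contact force between the fingers and spinner above 40 N).
It fails at once if another thing on the worktop is pushed more than 30 mm from its place (distance of any of mug, pepper_mill, jar, flask, chopping_board, tomato, lime, salad_spoon from where it was at the start of the episode above 0.03 m).
It also fails if it takes over 32 s, if anything falls off the work surface, if the arm or the gripper's body presses on something with over 40 N, if the wrist force passes 120 N, or if a joint passes its speed limit or range.

## Robot

A 7-joint arm with a two-finger parallel gripper is mounted at the origin on the work surface. World frame = base frame: x ahead of the robot, y to its left, z up, the work surface at z = 0. Lengths are in m, angles in rad, forces in N, time in s.
With the tool pointing down it reaches from about 0.425 to 0.875 m from the base axis. Payload 4.7 kg.
Tool frame: the origin (TCP) lies at the very end of the fingers, on their centre line; the grasp point (between the pads) lies 19 mm behind it; z points along the fingers, y is the line along which they close (so a half turn about z gives the same grasp; the last joint's range is limited). The gripper opens to 87 mm and grips with 3 to 60 N. Pads are 19 mm wide; open, the fingers measure 117 mm over their backs; the gripper's body (75 mm by 190 mm) begins 51 mm behind the grasp point.
Start: joints at [-1.122, 0.321, -0.07, 1.45, 0.023, 1.371, -0.057], TCP at [0.274, 0.59, 0.223] pointing down, gripper open.
Joint ranges: [-2.86, 2.86], [-0.3, 2.09], [-1.38, 1.24], [0.06, 2.45], [-1.56, 4.7], [0.09, 2.05], [-2.69, 2.69]. Speed limits (rad/s): [2.57, 2.57, 3.14, 3.14, 3.14, 3.14, 3.14].

## Interface

Orientations are given as a rotation vector (axis times angle).
In Python, from bench import ctrl gives the robot as it stands.
- The arm moves only by the shell command python3 -m jog 'ROWS' [FORCE]. ROWS is JSON, a list that holds one entry, the list of rows, each a list of 7 numbers: the shift along the tool's x, y, z in mm, then the turn, a rotation vector about the tool's x, y, z in degrees, then the finger opening in mm, from 0 to 87. A call has 1 to 10 rows; each row is the pose to reach, as a shift and turn from the pose commanded when the call began, along the tool's axes at that moment; what a row does not reach only later rows make up. A row lasts 1/10 s, in which the tool goes at most 50 mm and 8.59 degrees, less where a joint would pass 70% of its speed; a pose out of reach is approached as far as the arm can. A call with a gripper value outside its range is refused whole. The fingers move at their own pace and stop on an object; FORCE is the grip in N (left out, the last holds). Time passes only in rows, so rows that repeat a pose let the fingers close. It gives the time, the measured TCP pose, the force, the opening and the grip force at its end, in the units of the state.
- ctrl.get_state(): the state, without advancing time (a new reading comes with each control period).
- ctrl.get_image(name): name is "scene" or "top" or "wrist"; returns a dict with "image" (480x640x3 uint8, red, green, blue), "depth" (480x640 float32, m along the optical axis (not along the pixel's ray), 0 where there is no reading), "fov_y" (degrees; the focal length in pixels is half the picture's height over the tangent of half this angle, whatever the lens; pixels are square), "cx", "cy" (the principal point, pixels), "rvec" (rotation vector, rad) and "tvec" (3), from world to camera coordinates, as OpenCV has them. Camera axes: x right, y down, z forward; pixel columns grow to the right and rows downward; lengths in m; the calibration is good to about 2 mm. The wrist camera is an equidistant fisheye: a pixel r from the principal point sees the ray r / f radians off the axis. A picture is of the moment at which its call begins.
- ctrl.close_job(): hands the job in; it is judged then, once.
The state is a dict: "time": time; "joint_positions": joint angles; "qd": joint speeds; "joint_torque": joint torques, N m; "position": TCP position; "tool_rot": TCP orientation; "ft_force": force on the tool from outside, world axes, zero at the start; "torque": the same for the moment, N m; "grip_width": opening from 0.0 (shut) to 1.0 (fully open); "grip_force": force on a finger pad.
Only numpy, scipy, OpenCV 4.12 (cv2) and the standard library are available. Lean on these libraries where they do the work, as an engineer would, in place of code of your own. Each camera call takes 0.05 s, during which the arm holds its last target. There are 200 camera calls.

## Working session

There is one attempt and no reset: what is moved stays moved. The work goes in short steps, Python scripts to look and compute and a shell command to move; the robot and the scene stay as the last step left them, time stands still between calls to the robot, and variables do not carry over. Pictures are saved under pics/ and viewed, at most 10 in all, crops included, and the job is handed in when it is done.

```bash
mkdir -p pics; ls
cat > h.py <<'E'
import numpy as np, cv2
from scipy.spatial.transform import Rotation as R
from bench import ctrl
def grab(n):
    d=ctrl.get_image(n); cv2.imwrite  # noqa
    return d
def save(d,f): cv2.imwrite('pics/'+f,d['image'][:,:,::-1])
def cloud(d):
    h,w=d['depth'].shape; f=h/2/np.tan(np.radians(d['fov_y'])/2)
    u,v=np.meshgrid(np.arange(w),np.arange(h)); z=d['depth']
    P=np.stack([(u-d['cx'])/f*z,(v-d['cy'])/f*z,z],-1)
    M=R.from_rotvec(d['rvec']).as_matrix()
    return (P-np.array(d['tvec']))@M
E
python3 - <<'E'
from h import *
s=ctrl.get_state(); print(s)
for n in ('top','scene'):
    d=grab(n); save(d,n+'1.png'); np.savez('/tmp/'+n,P=cloud(d),I=d['image'],D=d['depth'])
    print(n,d['fov_y'],d['cx'],d['cy'],d['rvec'],d['tvec'])
E
```

```text
pics
{'time': 0.0, 'joint_positions': array([-1.1218957 ,  0.32180409, -0.07009135,  1.45168885,  0.0225914 ,
        1.37079305, -0.05686658]), 'qd': array([ 0.00083677,  0.00051802, -0.00126288,  0.00043284,  0.0018112 ,
        0.00096953,  0.00202934]), 'joint_torque': array([-3.00619658e-04, -4.91292787e+01, -4.04091440e-01, -3.12537181e+01,
       -6.39034552e-02,  4.36263601e-02,  1.81411397e-04]), 'position': array([0.2736025 , 0.5889944 , 0.22146689]), 'tool_rot': array([-6.77440176e-01, -3.06734977e+00,  2.95052266e-03]), 'ft_force': array([-0.77448893,  0.12189295, -0.14212786]), 'torque': array([ 0.04596037, -0.02050335,  0.02721322]), 'grip_force': 0.0, 'grip_width': 0.9974530194644498}
top 45.943619548896876 321.8583800104823 248.5682544345596 [ 2.19424968 -2.0065427   0.21395704] [-0.00466652  0.57998913  1.39407905]
scene 51.094641641663536 314.6990101773192 238.80087519852452 [ 1.08208363  2.24344941 -1.18017735] [ 0.32646353 -0.13628606  1.73716209]
```

View pics/top1.png

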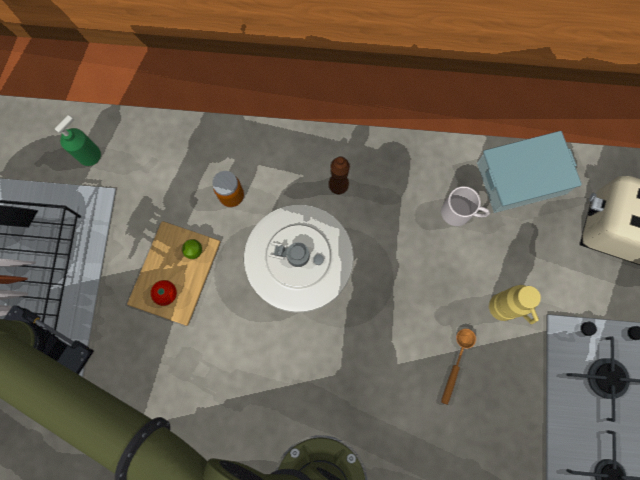

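View pics/scene1.png

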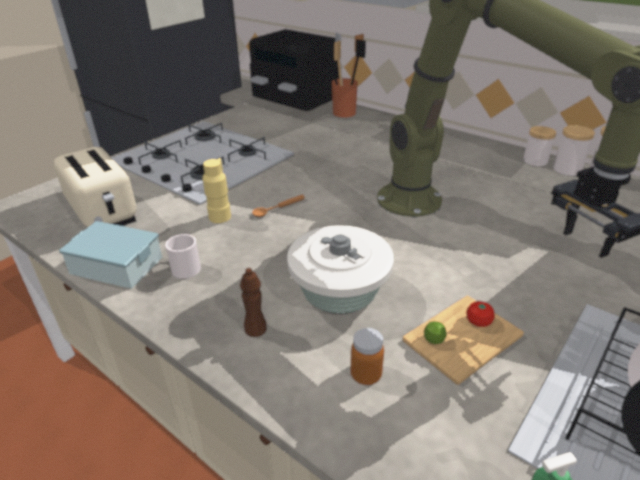

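The top view shows the spinner at about px (298,257), with the catch on the left at (280,250) and the brake button at (319,259). The board, jar and mill are clear of it, and the scene view agrees. Next I'll get the exact geometry from the depth.

Run:
```python
from h import *
z=np.load('/tmp/top.npz'); P=z['P'];I=z['I']
sub=P[200:315,240:358]; print('table z',np.median(P[330:370,260:330,2]))
def st(n,m): 
    q=sub[m]; print(n,len(q),q.mean(0).round(4),q.min(0).round(4),q.max(0).round(4)); return q
Z=sub[...,2]
k=st('knob',Z>.172); c=k.mean(0)[:2]
r=np.linalg.norm(sub[...,:2]-c,axis=-1)
st('thumb',(Z>.155)&(Z<.172)&(r>.03)&(r<.06))
st('guides',(Z>.147)&(Z<.155)&(r>.03)&(r<.07))
h=st('hub',(Z>.14)&(Z<.148)&(r<.08))
m=(Z>.09)&(r<.16); pts=np.array(np.nonzero(m)).T[:,::-1].astype(np.int32)
# lid outline
ctr=cv2.convexHull(sub[m][:,:2].astype(np.float32)); print('lid',cv2.minEnclosingCircle(ctr))
ctr=cv2.convexHull(h[:,:2].astype(np.float32)); print('hub',cv2.minEnclosingCircle(ctr))
s=ctrl.get_state(); print(R.from_rotvec(s['tool_rot']).as_matrix().round(3))
big=cv2.resize(I[215:300,250:350][:,:,::-1],None,fx=7,fy=7,interpolation=cv2.INTER_CUBIC); cv2.imwrite('pics/crop.png',big)
for y in range(236,272,3): print(y,(P[y,262:330:3,2]*1000).round(0).astype(int))
```

```text
table z 0.00017209107936961662
knob 312 [0.4916 0.0868 0.4042] [0.2684 0.0155 0.172 ] [0.5652 0.1284 1.4858]
thumb 106 [0.5292 0.0927 0.1668] [0.5129 0.042  0.155 ] [0.5506 0.1286 0.1719]
guides 239 [0.5179 0.089  0.1495] [0.4642 0.0292 0.147 ] [0.5587 0.1562 0.155 ]
hub 1233 [0.5061 0.0926 0.1443] [0.4447 0.0096 0.14  ] [0.5714 0.1652 0.148 ]
lid ((0.5387054681777954, 0.10218308120965958), 0.13386103510856628)
hub ((0.4962054491043091, 0.08740068227052689), 0.07823796570301056)
[[-0.907  0.421 -0.001]
 [ 0.421  0.907 -0.002]
 [-0.    -0.002 -1.   ]]
236 [136 128 138 140 143 148 147 141 141 141 144 146 144 144 145 147 142 142
 146 145 145 132 136]
239 [136 136 140 140 142 145 146 151 145 144 142 141 148 146 144 140 141 148
 141 142 144 139 134]
242 [133 135 133 152 147 146 143 145 148 145 142 168 173 143 145 145 145 143
 148 145 145 152 135]
245 [134 134 147 143 151 149 168 149 149 142 170 172 174 177 174 145 151 149
 147 147 145 145 141]
248 [132 140 142 143 146 147 165 148 150 169 182 178 181 177 173 168 143 139
 142 142 145 140 144]
251 [137 143 144 149 152 150 165 145 165 169 176 184 180 181 173 169 147 136
 143 145 148 147 147]
254 [ 138  138  147  140  147  155  166  147  167 1486  186  177  180  184
  174  167  146  146  148  146  142  151  150]
257 [135 139 145 150 144 152 155 149 143 173 179 184 179 180 171 175 145 155
 152 154 152 145 143]
260 [137 132 144 140 141 142 143 144 147 174 170 170 173 171 172 152 145 154
 157 149 148 142 144]
263 [133 136 147 140 142 146 147 146 147 145 166 173 172 172 158 144 143 145
 149 150 144 144 146]
266 [135 134 145 146 146 142 142 145 148 151 149 143 142 145 144 149 142 146
 145 144 143 148 142]
269 [131 130 135 146 148 143 146 144 146 147 141 147 147 146 145 146 148 144
 144 141 147 141 135]
```

View pics/crop.png

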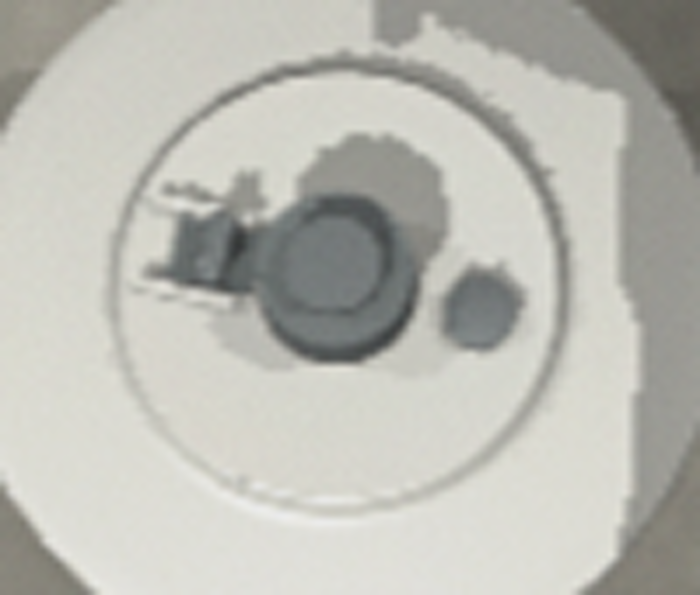

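The crop shows the cap centre at about crop (334,262), the thumb at (203,247), the brake at (482,307) and the hub circle centre at (337,287).

```bash
cat >> h.py <<'E'
def ray(d,u,v,z):
    f=240/np.tan(np.radians(d['fov_y'])/2); M=R.from_rotvec(d['rvec']).as_matrix()
    o=-M.T@d['tvec']; r=M.T@np.array([(u-d['cx'])/f,(v-d['cy'])/f,1]); return o+r*(z-o[2])/r[2]
E
python3 - <<'E'
from h import *
d=grab('top'); s=ctrl.get_state()
g=lambda x,y,z: ray(d,250+x/7-.43,215+y/7-.43,z)
cap=g(334,262,.1805); th=g(203,247,.1645); br=g(482,307,.152); hub=g(337,287,.1445)
print(cap,th,br,hub)
for a,b in((cap,th),(br,th),(br,cap),(hub,th),(br,hub)):
    v=(b-a)[:2]; print(np.linalg.norm(v),np.degrees(np.arctan2(v[1],v[0])))
y=R.from_rotvec(s['tool_rot']).as_matrix()[:,1]; print('tool y',np.degrees(np.arctan2(y[1],y[0])))
E
```

```text
[0.53906316 0.10142247 0.1805    ] [0.54361224 0.14751274 0.1645    ] [0.5337776  0.05114199 0.152     ] [0.53783114 0.10188702 0.1445    ]
0.04631422225780961 84.36319609334205
0.0968712614976136 84.17313276846444
0.05055752749467776 83.99902155473606
0.04599051244901599 82.77869707070388
0.050906672890984585 85.43288212388589
tool y 65.09126502223509
```

```bash
python3 -m jog '[[[-15,-10,0,0,0,-2,46],[-50,-35,0,0,0,-6,46],[-90,-62,0,0,0,-11,46],[-130,-90,0,0,0,-16,46],[-170,-118,0,0,0,-19.1,46],[-210,-145,0,0,0,-19.1,46],[-250,-173,0,0,0,-19.1,46],[-290,-201,0,0,0,-19.1,46],[-330,-228,0,0,0,-19.1,46],[-370,-256,0,0,0,-19.1,46]]]' 10
cat > t.py <<'E'
import sys
from h import *
s=ctrl.get_state(); M=R.from_rotvec(s['tool_rot']).as_matrix()
c=np.array([.5385,.1017]); a=np.radians(84.2); e=np.array([np.cos(a),np.sin(a)]); n=np.array([-e[1],e[0]])
p=s['position']; print('t',s['time'],'p',p.round(4),'spin x,y mm',(np.array([(p[:2]-c)@e,(p[:2]-c)@n])*1e3).round(1),'z above hub0',(p[2]-.1445)*1e3)
print('F',s['ft_force'].round(1),'T',s['torque'].round(2),'w',s['grip_width']*87,'gf',s['grip_force'],'yaw',np.degrees(np.arctan2(M[1,1],M[0,1])),'tilt',M[:,2].round(3))
if len(sys.argv)>1:
    t=np.array([*(c+float(sys.argv[1])*1e-3*e),float(sys.argv[2])]); print('tool d mm',(M.T@(t-p)*1e3).round(1))
E
python3 t.py 31 0.205
```

```text
time: 1.15
position: [0.5021, 0.1997, 0.2225]
tool_rot: [0.159, 3.137, 0.001]
ft_force: [1.1, 0.0, -0.7]
grip_width: 0.529
grip_force: 0.0
t 1.15 p [0.5021 0.1997 0.2225] spin x,y mm [93.8 46.1] z above hub0 78.04672148513225
F [ 1.1  0.  -0.7] T [ 0.09 -0.05  0.04] w 46.00167439247151 gf 0.0 yaw 84.20266739563799 tilt [ 0.  0. -1.]
tool d mm [-46.1 -62.8  17.5]
```

```bash
python3 -m jog '[[[-23,-31,5,0,0,0,46],[-40,-55,12,0,0,0,46],[-46,-62.8,17.5,0,0,0,46],[-46,-62.8,17.5,0,0,0,46],[-46,-62.8,17.5,0,0,0,46]]]'
python3 t.py 31 0.205
python3 - <<'E'
from h import *
d=grab('wrist'); save(d,'w1.png'); print(d['fov_y'],d['cx'],d['cy'],d['rvec'],d['tvec']); np.savez('/tmp/w1',**d)
d=grab('top'); cv2.imwrite('pics/top2.png',cv2.resize(d['image'][200:310,230:370,::-1],None,fx=5,fy=5,interpolation=cv2.INTER_CUBIC))
E
```

```text
time: 1.65
position: [0.5402, 0.1362, 0.2048]
tool_rot: [-0.156, -3.137, -0.001]
ft_force: [-0.1, 0.5, -0.9]
grip_width: 0.529
grip_force: 0.0
t 1.65 p [0.5402 0.1362 0.2048] spin x,y mm [34.5  1.8] z above hub0 60.31484945558693
F [-0.1  0.5 -0.9] T [ 0.04 -0.   -0.03] w 46.05618944315351 gf 0.0 yaw 84.29824424637646 tilt [-0.001  0.001 -1.   ]
tool d mm [-1.8 -3.5 -0.2]
65.70646984690485 324.22473672472717 244.50645315725077 [-2.18063652 -1.97136402 -0.26094233] [-0.19107193 -0.53300751  0.23781909]
```

View pics/w1.png

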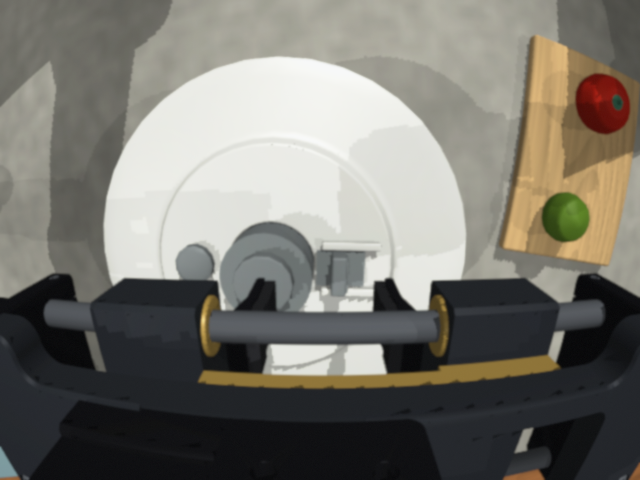

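Wrist view: cap centre about px (264,283), thumb top (340,275), brake (195,262), fingers straddling at x≈262 and 390. I'll cross-check these against the top estimate.

```bash
python3 t.py 31 0.205
python3 - <<'E'
from h import *
d=dict(np.load('/tmp/w1.npz')); f=240/np.tan(np.radians(d['fov_y'])/2); M=R.from_rotvec(d['rvec']).as_matrix(); o=-M.T@d['tvec']
def g(u,v,z):
    q=np.array([u-d['cx'],v-d['cy']]); r=np.linalg.norm(q); th=r/f
    w=M.T@np.array([*(q/r*np.sin(th)),np.cos(th)]); return o+w*(z-o[2])/w[2]
cap,th,br=g(264,283,.1805),g(340,275,.1645),g(195,262,.152)
print(cap,th,br)
for a,b in((cap,th),(br,th),(br,cap)):
    v=(b-a)[:2]; print(np.linalg.norm(v),np.degrees(np.arctan2(v[1],v[0])))
E
```

```text
t 1.75 p [0.5403 0.1367 0.2053] spin x,y mm [35.   1.8] z above hub0 60.81553619539046
F [-0.1 -0.2  0.2] T [ 0.01 -0.    0.03] w 45.90095478067598 gf 0.0 yaw 84.382755646085 tilt [-0.     0.001 -1.   ]
tool d mm [-1.7 -4.1  0.3]
[0.53840945 0.10450734 0.1805    ] [0.54358083 0.14599774 0.1645    ] [0.53092886 0.05591659 0.152     ]
0.0418114439704069 82.89527411076304
0.09096529927803505 82.00506018050615
0.04916319380184534 81.2479752035657
```

View pics/top2.png

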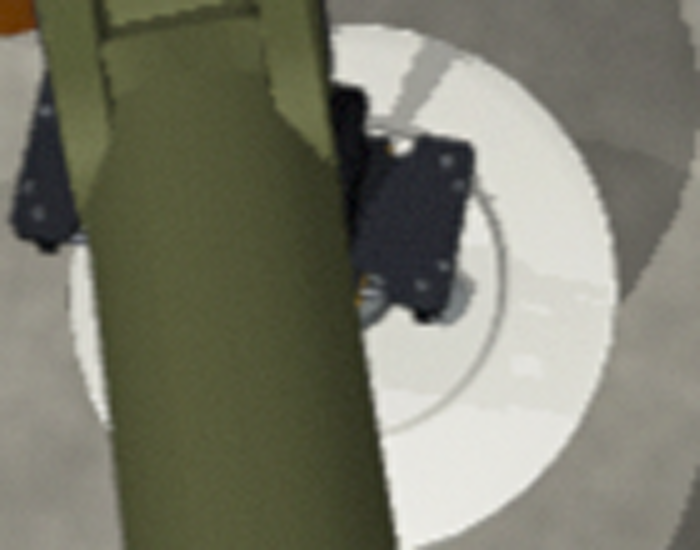

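```bash
sed -i 's/c=np.array(\[.5385,.1017\]); a=np.radians(84.2)/c=np.array([.5387,.1028]); a=np.radians(83.6)/' t.py
python3 t.py 31.5 0.186
```

```text
t 1.75 p [0.5403 0.1367 0.2053] spin x,y mm [33.9  2.2] z above hub0 60.81553619539046
F [-0.1 -0.2  0.2] T [ 0.01 -0.    0.03] w 45.90095478067598 gf 0.0 yaw 84.382755646085 tilt [-0.     0.001 -1.   ]
tool d mm [-2.2 -2.5 19.3]
```

```bash
python3 -m jog '[[[-1,-1,5,0,0,0.4,46],[-2.2,-2.5,12,0,0,0.8,46],[-2.2,-2.5,17,0,0,0.8,46],[-2.2,-2.5,19.5,0,0,0.8,46],[-2.2,-2.5,19.5,0,0,0.8,46]]]'
python3 t.py 31.5 0.180
python3 - <<'E'
from h import *
d=grab('scene'); cv2.imwrite('pics/sc2.png',cv2.resize(d['image'][190:310,270:410,::-1],None,fx=5,fy=5,interpolation=cv2.INTER_CUBIC))
E
```

```text
time: 2.25
position: [0.5425, 0.1316, 0.1849]
tool_rot: [-0.181, -3.135, 0.001]
ft_force: [0.3, -0.5, 0.1]
grip_width: 0.527
grip_force: 0.0
t 2.25 p [0.5425 0.1316 0.1849] spin x,y mm [29.1 -0.6] z above hub0 40.35509449613189
F [ 0.3 -0.5  0.1] T [ 0.05  0.   -0.03] w 45.81208858485291 gf 0.0 yaw 83.39132073601428 tilt [-0.001 -0.    -1.   ]
tool d mm [0.6 2.4 4.9]
```

View pics/sc2.png

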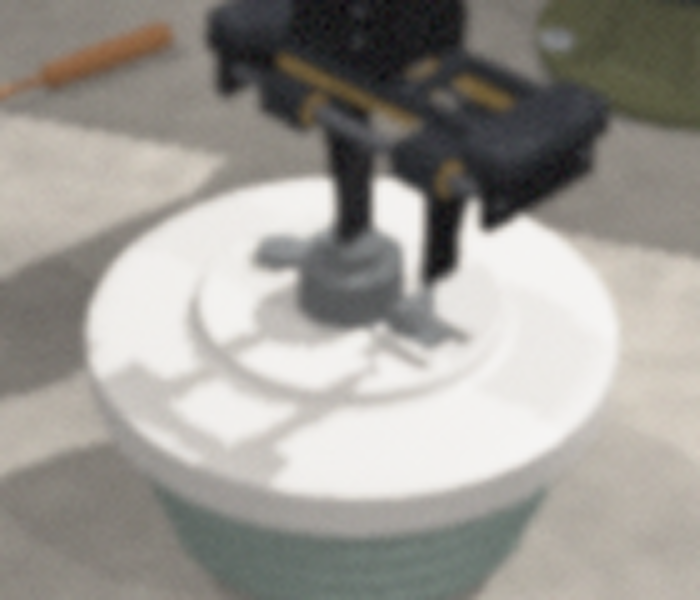

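The view shows finger A over the cap and finger B just outside the thumb piece. I'll open slightly for margin and then press.

```bash
python3 -m jog '[[[0.3,1,0,0,0,0,50],[0.3,1,2,0,0,0,50],[0.3,1,4,0,0,0,50],[0.3,1,7,0,0,0,50],[0.3,1,10,0,0,0,50],[0.3,1,10,0,0,0,50]]]'; python3 t.py
```

```text
time: 2.9
position: [0.5429, 0.1328, 0.1759]
tool_rot: [0.181, 3.136, 0.001]
ft_force: [-0.9, 0.9, 5.6]
grip_width: 0.577
grip_force: 2.6
t 2.9 p [0.5429 0.1328 0.1759] spin x,y mm [30.3 -0.9] z above hub0 31.38262912754039
F [-0.9  0.9  5.6] T [-0.01  0.23 -0.03] w 50.22306455325512 gf 2.5502136815339327 yaw 83.39364107450336 tilt [ 0.001  0.    -1.   ]
```

```bash
python3 -m jog '[[[0,0,2,0,0,0,50],[0,0,4,0,0,0,50],[0,0,6,0,0,0,50],[0,0,6,0,0,0,50]]]'; python3 t.py
```

```text
time: 3.3
position: [0.543, 0.1329, 0.1703]
tool_rot: [0.181, 3.136, 0.001]
ft_force: [-1.6, 0.0, 7.2]
grip_width: 0.574
grip_force: 3.4
t 3.3 p [0.543  0.1329 0.1703] spin x,y mm [30.3 -0.9] z above hub0 25.79820828658802
F [-1.6  0.   7.2] T [-0.11  0.38 -0.04] w 49.9449525804632 gf 3.3747585536912084 yaw 83.39226227731301 tilt [ 0.001  0.    -1.   ]
```

```bash
python3 -m jog '[[[0,0,2,0,0,0,50],[0,0,4,0,0,0,50],[0,0,6,0,0,0,50],[0,0,6,0,0,0,50]]]'; python3 t.py
```

```text
time: 3.7
position: [0.543, 0.1329, 0.1647]
tool_rot: [0.181, 3.135, 0.001]
ft_force: [-1.8, -0.2, 7.9]
grip_width: 0.576
grip_force: 4.2
t 3.7 p [0.543  0.1329 0.1647] spin x,y mm [30.4 -1. ] z above hub0 20.174725723819037
F [-1.8 -0.2  7.9] T [-0.18  0.55 -0.06] w 50.07090594675388 gf 4.210932101123035 yaw 83.39501014974546 tilt [ 0.001  0.001 -1.   ]
```

```bash
python3 -m jog '[[[0,0,2,0,0,0,50],[0,0,4,0,0,0,50],[0,0,5,0,0,0,50],[0,0,5,0,0,0,50]]]'; python3 t.py
```

```text
time: 4.1
position: [0.5431, 0.1329, 0.16]
tool_rot: [0.181, 3.135, 0.001]
ft_force: [-2.7, -0.6, 9.5]
grip_width: 0.575
grip_force: 4.9
t 4.1 p [0.5431 0.1329 0.16  ] spin x,y mm [30.4 -1. ] z above hub0 15.5223809303546
F [-2.7 -0.6  9.5] T [-0.25  0.7  -0.1 ] w 50.00952358955471 gf 4.900417705066502 yaw 83.39171513843453 tilt [ 0.001  0.001 -1.   ]
```

```bash
python3 -m jog '[[[0,0,2,0,0,0,50],[0,0,4,0,0,0,50],[0,0,5,0,0,0,50],[0,0,5,0,0,0,50]]]'; python3 t.py
```

```text
time: 4.5
position: [0.5431, 0.1329, 0.1553]
tool_rot: [0.181, 3.135, 0.001]
ft_force: [-2.8, 0.2, 10.9]
grip_width: 0.573
grip_force: 5.6
t 4.5 p [0.5431 0.1329 0.1553] spin x,y mm [30.4 -1. ] z above hub0 10.81283474267683
F [-2.8  0.2 10.9] T [-0.3   0.77 -0.06] w 49.86845729007755 gf 5.601051868870854 yaw 83.39217702321342 tilt [ 0.001  0.001 -1.   ]
```

```bash
python3 -m jog '[[[0,0,1,0,0,0,50],[0,0,2,0,0,0,50],[0,0,3,0,0,0,50],[0,0,3,0,0,0,50]]]'; python3 t.py
```

```text
time: 4.9
position: [0.5432, 0.1329, 0.1525]
tool_rot: [0.181, 3.135, 0.001]
ft_force: [-3.9, 0.2, 10.4]
grip_width: 0.571
grip_force: 6.0
t 4.9 p [0.5432 0.1329 0.1525] spin x,y mm [30.4 -1.1] z above hub0 8.01017286444089
F [-3.9  0.2 10.4] T [-0.31  0.89 -0.12] w 49.68513115959127 gf 6.019724188372493 yaw 83.3893485695291 tilt [ 0.001  0.001 -1.   ]
```

```bash
python3 -m jog '[[[0.5,0,1,0,0,0,50],[1,0,2,0,0,0,50],[1,0,3,0,0,0,50],[1,0,3,0,0,0,50]]]'; python3 t.py
```

```text
time: 5.3
position: [0.5431, 0.133, 0.15]
tool_rot: [0.181, 3.133, 0.002]
ft_force: [-2.2, -1.1, 12.9]
grip_width: 0.574
grip_force: 6.4
t 5.3 p [0.5431 0.133  0.15  ] spin x,y mm [30.5 -1. ] z above hub0 5.525179207733211
F [-2.2 -1.1 12.9] T [-0.38  0.58 -0.06] w 49.906318372223076 gf 6.392095349729061 yaw 83.3885518682569 tilt [ 0.003  0.001 -1.   ]
```

```bash
python3 -m jog '[[[0,0,1,0,0,0,50],[0,0,2,0,0,0,50],[0,0,2,0,0,0,50]]]'; python3 t.py
```

```text
time: 5.6
position: [0.5432, 0.133, 0.1491]
tool_rot: [0.181, 3.133, 0.002]
ft_force: [-3.8, -0.2, 17.1]
grip_width: 0.573
grip_force: 8.8
t 5.6 p [0.5432 0.133  0.1491] spin x,y mm [30.5 -1.1] z above hub0 4.579615761284073
F [-3.8 -0.2 17.1] T [-0.6   1.02 -0.1 ] w 49.88293259429611 gf 8.785735750570893 yaw 83.38267151869856 tilt [ 0.004  0.001 -1.   ]
```

```bash
python3 -m jog '[[[0.5,0,1,0,0,0,50],[1,0,2,0,0,0,50],[1,0,2,0,0,0,50]]]'; python3 t.py
python3 - <<'E'
from h import *
d=grab('wrist'); save(d,'w3.png')
E
```

```text
time: 5.9
position: [0.5432, 0.133, 0.1489]
tool_rot: [0.181, 3.13, 0.003]
ft_force: [-4.9, -1.1, 24.6]
grip_width: 0.574
grip_force: 12.3
t 5.9 p [0.5432 0.133  0.1489] spin x,y mm [30.5 -1.1] z above hub0 4.399926069543536
F [-4.9 -1.1 24.6] T [-0.85  1.24 -0.1 ] w 49.906959856157776 gf 12.294594207778573 yaw 83.3709520980259 tilt [ 0.006  0.002 -1.   ]
```

View pics/w3.png

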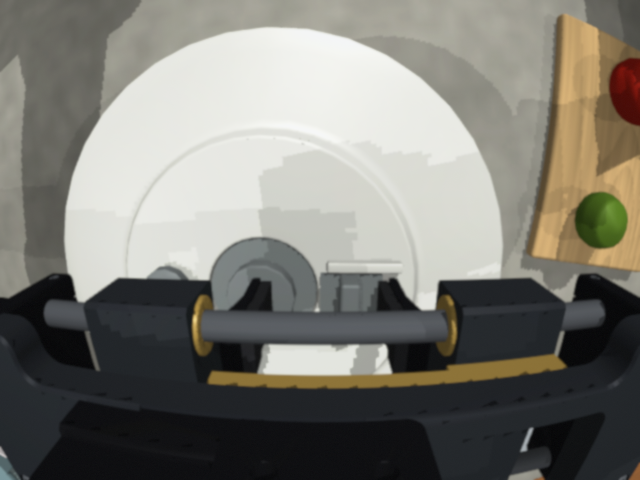

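The wrist view shows the knob flush in the lid, so it has landed, and finger B just outside the thumb piece at px ~(388,305). I'll close now, shifting the hand by half as much so finger A stays put.

```bash
python3 -m jog '[[[0,-1,0,0,0,0,48],[0,-2,0,0,0,0,46],[0,-3,0,0,0,0,44],[0,-3,0,0,0,0,44]]]' 12; python3 t.py
```

```text
time: 6.35
position: [0.5429, 0.1302, 0.1489]
tool_rot: [0.181, 3.13, 0.004]
ft_force: [-5.1, -0.9, 25.2]
grip_width: 0.509
grip_force: 12.2
t 6.35 p [0.5429 0.1302 0.1489] spin x,y mm [27.7 -1.1] z above hub0 4.385362023846345
F [-5.1 -0.9 25.2] T [-0.82  1.26 -0.17] w 44.32481554007145 gf 12.236474566161633 yaw 83.37716705198547 tilt [ 0.006  0.002 -1.   ]
```

```bash
python3 -m jog '[[[0,-1,0,0,0,0,42],[0,-2,0,0,0,0,40],[0,-2,0,0,0,0,40]]]'; python3 t.py
```

```text
time: 6.65
position: [0.5427, 0.1283, 0.1489]
tool_rot: [0.181, 3.13, 0.004]
ft_force: [-4.9, -1.7, 24.9]
grip_width: 0.465
grip_force: 12.6
t 6.65 p [0.5427 0.1283 0.1489] spin x,y mm [25.8 -1.1] z above hub0 4.397562002335653
F [-4.9 -1.7 24.9] T [-0.74  1.25 -0.11] w 40.41775308549461 gf 12.59634361602366 yaw 83.37690955310238 tilt [ 0.006  0.002 -1.   ]
```

```bash
python3 -m jog '[[[0,-1,0,0,0,0,38],[0,-2,0,0,0,0,36],[0,-2,0,0,0,0,36]]]'; python3 t.py
```

```text
time: 6.95
position: [0.5424, 0.1264, 0.1489]
tool_rot: [0.181, 3.13, 0.004]
ft_force: [-5.3, -1.0, 24.3]
grip_width: 0.419
grip_force: 12.5
t 6.95 p [0.5424 0.1264 0.1489] spin x,y mm [23.8 -1.1] z above hub0 4.399589440598151
F [-5.3 -1.  24.3] T [-0.71  1.26 -0.17] w 36.459453211749825 gf 12.522060982882977 yaw 83.37932596116535 tilt [ 0.006  0.002 -1.   ]
```

```bash
python3 -m jog '[[[0,-1,0,0,0,0,34],[0,-1,0,0,0,0,34]]]'; python3 t.py
```

```text
time: 7.15
position: [0.5423, 0.1253, 0.1489]
tool_rot: [0.181, 3.13, 0.004]
ft_force: [-4.2, -2.0, 24.9]
grip_width: 0.401
grip_force: 12.6
t 7.15 p [0.5423 0.1253 0.1489] spin x,y mm [22.8 -1.1] z above hub0 4.380156573165039
F [-4.2 -2.  24.9] T [-0.69  1.26 -0.11] w 34.87972297169401 gf 12.579686483368278 yaw 83.37959181481497 tilt [ 0.006  0.002 -1.   ]
```

```bash
python3 -m jog '[[[0,-1,0,0,0,0,32],[0,-1,0,0,0,0,32]]]'; python3 t.py
```

```text
time: 7.35
position: [0.5422, 0.1244, 0.1489]
tool_rot: [0.181, 3.13, 0.004]
ft_force: [-5.4, -1.6, 25.4]
grip_width: 0.373
grip_force: 12.6
t 7.35 p [0.5422 0.1244 0.1489] spin x,y mm [21.8 -1.1] z above hub0 4.3843339206540985
F [-5.4 -1.6 25.4] T [-0.65  1.25 -0.07] w 32.487942506298616 gf 12.632270129397511 yaw 83.3804664924753 tilt [ 0.006  0.002 -1.   ]
```

```bash
python3 -m jog '[[[0,-1,0,0,0,0,30],[0,-1,0,0,0,0,30]]]'; python3 t.py
```

```text
time: 7.55
position: [0.542, 0.1234, 0.1489]
tool_rot: [0.181, 3.13, 0.004]
ft_force: [-5.1, -0.6, 24.1]
grip_width: 0.349
grip_force: 13.1
t 7.55 p [0.542  0.1234 0.1489] spin x,y mm [20.9 -1. ] z above hub0 4.395697192438513
F [-5.1 -0.6 24.1] T [-0.55  1.32 -0.1 ] w 30.348089418840146 gf 13.053870918229222 yaw 83.37751354741974 tilt [ 0.006  0.002 -1.   ]
```

```bash
python3 -m jog '[[[0,-1,0,0,0,0,28],[0,-1,0,0,0,0,28],[0,-1,0,0,0,0,28]]]'; python3 t.py
python3 - <<'E'
from h import *
d=grab('wrist'); cv2.imwrite('pics/w4.png',cv2.resize(d['image'][200:400,180:460,::-1],None,fx=2.5,fy=2.5))
E
```

```text
time: 7.85
position: [0.542, 0.1235, 0.149]
tool_rot: [0.18, 3.13, 0.007]
ft_force: [-4.3, 1.7, 23.9]
grip_width: 0.341
grip_force: 15.7
t 7.85 p [0.542  0.1235 0.149 ] spin x,y mm [20.9 -1. ] z above hub0 4.454366288868444
F [-4.3  1.7 23.9] T [-0.11  1.22 -0.12] w 29.695230901974007 gf 15.703471368178725 yaw 83.40588398314219 tilt [ 0.007  0.004 -1.   ]
```

View pics/w4.png

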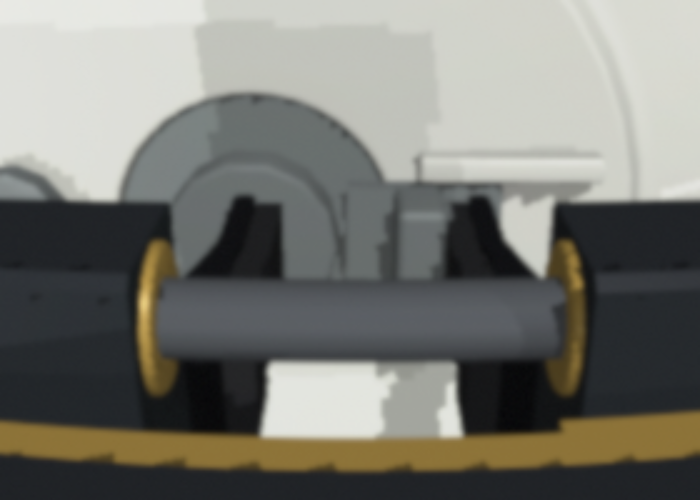

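The stop is felt: the fingers stalled at 29.7 mm and the grip force rose. The crop shows the tongue over the ledge up to the cap at about crop (345,230). Now I'll take finger B off the catch, then lift slowly.

```bash
python3 -m jog '[[[0,1.5,0,0,0,0,30],[0,2.5,0,0,0,0,34],[0,4,0,0,0,0,38],[0,4,-2,0,0,0,38],[0,4,-4,0,0,0,38],[0,4,-6,0,0,0,38],[0,4,-8,0,0,0,38],[0,4,-10,0,0,0,38],[0,4,-15,0,0,0,38],[0,4,-25,0,0,0,38]]]'; python3 t.py
```

```text
time: 8.9
position: [0.5383, 0.1253, 0.1673]
tool_rot: [-0.181, -3.132, 0.003]
ft_force: [-0.1, -0.1, -0.6]
grip_width: 0.436
grip_force: 0.0
t 8.9 p [0.5383 0.1253 0.1673] spin x,y mm [22.4  2.9] z above hub0 22.772956432649455
F [-0.1 -0.1 -0.6] T [-0.01  0.    0.02] w 37.95210663124257 gf 0.0 yaw 83.37581873434951 tilt [-0.004 -0.002 -1.   ]
```

```bash
python3 -m jog '[[[0,0,-10,0,0,0,38],[0,15,-30,0,0,0,38],[0,40,-50,0,0,0,38],[0,80,-60,0,0,0,38],[0,120,-60,0,0,0,38],[0,160,-60,0,0,0,38],[0,180,-60,0,0,0,38],[0,180,-60,0,0,0,38],[0,180,-60,0,0,0,38]]]'; python3 t.py
python3 - <<'E'
from h import *
d=grab('top'); save(d,'top5.png'); P=cloud(d)
c=cv2.resize(d['image'][215:300,250:350,::-1],None,fx=7,fy=7,interpolation=cv2.INTER_CUBIC); cv2.imwrite('pics/top6.png',c)
for y in range(242,266,3): print(y,(P[y,272:318:3,2]*1000).round(0).astype(int))
E
```

```text
time: 9.8
position: [0.5606, 0.3041, 0.2286]
tool_rot: [-0.181, -3.136, 0.002]
ft_force: [-0.0, -0.8, -0.4]
grip_width: 0.434
grip_force: 0.0
t 9.8 p [0.5606 0.3041 0.2286] spin x,y mm [202.5   0.7] z above hub0 84.09457448968011
F [-0.  -0.8 -0.4] T [-0.   -0.01  0.03] w 37.80078657204116 gf 0.0 yaw 83.39991485797631 tilt [-0.    -0.001 -1.   ]
242 [152 145 144 147 144 141 150 143 146 146 143 142 148 146 145 149]
245 [143 145 151 154 152 147 145 144 141 144 141 151 145 143 149 148]
248 [ 146  147  140  150  165  157 1486  144  161  160  148  148  141  145
  143  144]
251 [143 144 148 149 168 149 152 158 159 154 156 146 127 145 148 144]
254 [144 150 155 162 159 148 142 153 155 152 154 146 142 143 141 151]
257 [147 149 152 152 140 151 146 156 159 154 155 143 149 142 157 149]
260 [140 148 146 149 144 149 146 149 153 158 143 148 143 143 153 154]
263 [141 146 150 145 143 145 141 145 148 147 143 143 144 147 147 155]
```

View pics/top6.png

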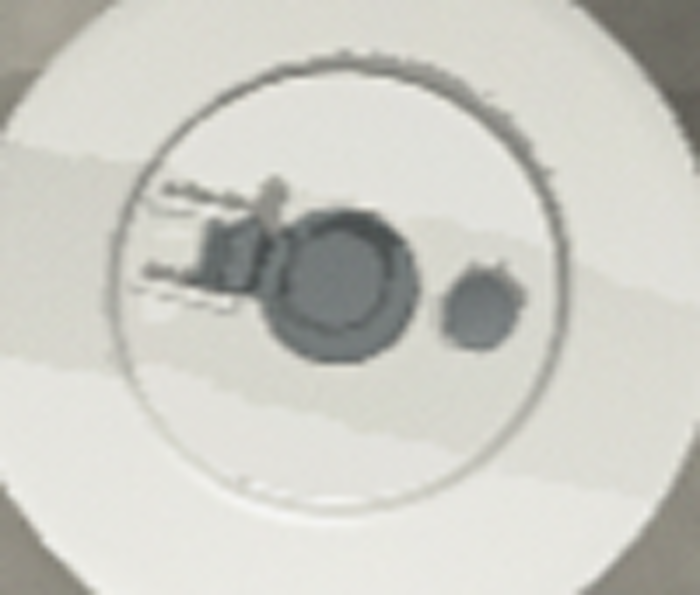

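The knob top is at about 155 mm, so it's trapped at about 26 mm down. The catch has moved in by about 12 mm, and the spinner hasn't moved. Handing in.

```bash
python3 -c "
from bench import ctrl
print(ctrl.close_job())"
```

```text
the job is handed in; nothing more can be done
None
```

The pump knob is held down by the fully slid-in catch, the spinner stands where it was and the arm is clear; the job was handed in at about 10 s, and no verdict came back.

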